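# Push the packet box shut and clip it

## Task

Push the open flap of the small plastic box fully down onto the box with your fingertips, and only then push the clip on its front fully home over the flap's edge, so that the box is shut and clipped. The box stays standing where it is: do not lift it, tip it or shove it away, and leave the jug, the creamer, the bowls and the blender base where they stand.

Things in the scene. Friction and masses are not known exactly. Their poses are not given: they have to be found in the camera images.
- packet_box: Small white plastic box of paper packets, standing loose on the green cupboard top (about 0.9 kg in all). 100 mm deep (its x), 150 mm wide (its y), 75 mm high. Origin at the centre of its underside; its z is up, its x points from the clip side (front, roughly towards the robot) to the flap's hinge side (back); it may be turned up to 0.3 rad. It slides if pushed sideways with more than some 5 N.
- flap (a joint): Angle of the flap (rad): 0 is shut, lying flat on the rim; about 1.57 stands upright. The flap is a flat white plate 104 mm from hinge line to free edge, 154 mm wide and 6 mm thick, hinged along the box's back upper rim. Its hinge is stiff: it stays where it is left and takes about 1 N at the free edge to move.
- flap_hinge (a point): Middle of the flap's hinge line, in the box frame 50 mm behind the centre and 75 mm up. It is the lower (inner) face of the flap that passes through this line; the outer face is 6 mm off it.
- flap_edge (a point): Middle of the flap's free edge, on its outer face (the face that is the top when shut): 104 mm along the flap from the hinge line and 6 mm off it.
- clip (a joint): Angle of the front clip (rad): 0 is home, standing upright against the front of the box with its lip over the flap's edge; larger angles lean it forward, away from the box (0.8 at most). It stays where it is left and takes about 0.5 N at its tip to move; its tip rises as it swings home (follow the arc: a straight level push rubs against it and can bind when it leans far).
- clip_hinge (a point): Middle of the clip's hinge line, on the front of the box: in the box frame 56 mm in front of the centre and 28 mm up. The clip is a grey plastic plate 36 mm wide, 60 mm long and 4 mm thick; when home its outer face is 60 mm in front of the box's centre and its top is 88 mm above the cupboard top.
- clip_tip (a point): Middle of the clip's free end on its outer face, 60 mm from the hinge line. A lip, 4 mm thick, reaches 18 mm from here towards the box and lies 3 mm above the shut flap when the clip is home.
- jug: Bystander: empty clear plastic jug, 165 mm high, 108 mm across the rim, handle on its own +y side out to 91 mm from its axis. Origin at the centre of its underside.
- creamer: Bystander: small white ceramic creamer, 80 mm high, 72 mm across, small handle on its +y side. Origin at the centre of its underside.
- bowls: Bystander: two melamine bowls, one nested in the other, 132 mm across and 69 mm high together. Origin at the centre of the underside.
- blender: Bystander: black blender base without its jar, 180 mm across the foot, 165 mm high. Origin at the centre of its underside.
Things that resemble listed ones, but are neither listed nor needed, are in the scene too. Leave any yellow look-alike of the packet_box alone.

How it is judged:
By the outcome, as a careful person would: the job done as asked, in the order asked, and still so for the second after the job is handed in, with the robot touching nothing.
It also fails if it takes over 58 s, if anything falls off the work surface, if the arm or the gripper's body presses on something with over 40 N, if the wrist force passes 120 N, or if a joint passes its speed limit or range.

## Robot

A 7-joint arm with a two-finger parallel gripper is mounted at the origin on the work surface. World frame = base frame: x ahead of the robot, y to its left, z up, the work surface at z = 0. Lengths are in mm, angles in rad, forces in N, time in s.
With the tool pointing down it reaches from about 400 to 900 mm from the base axis. Payload 5.5 kg.
Tool frame: the origin (TCP) lies midway between the tips of the shut fingers; the grasp point (between the pads) lies 19 mm behind it (manip.grasp_offset is the distance from the TCP to the grasp point, in mm); z points along the fingers, y is the line along which they close (so a half turn about z gives the same grasp; the last joint's range is limited). The gripper opens to 85 mm and grips with 20 to 120 N. Pads are 22 mm wide; open, the fingers measure 114 mm over their backs; the gripper's body (76 mm by 85 mm) begins 54 mm behind the grasp point. The pads swing forward as they close: fully open they stand 13 mm farther back than shut.
Start: joints at [1.408, 0.501, -0.427, 1.55, 0.221, 1.138, -0.21], TCP at [268.514, -591.946, 231.31] pointing down, gripper open.
Joint ranges: [-2.88, 2.88], [-0.31, 2.03], [-1.54, 1.56], [0.2, 2.42], [-1.41, 4.55], [0.19, 2.02], [-2.57, 2.57]. Speed limits (rad/s): [2.57, 2.57, 3.14, 3.14, 3.14, 3.14, 3.14].

## Interface

Orientations are given as [roll, pitch, yaw] about the fixed x, y, z axes, in that order (R = Rz(yaw) Ry(pitch) Rx(roll)).
In Python, from bench import manip gives the robot as it stands.
- The arm moves only by the tool step_arm, never from a script. Its argument "targets" is a list of rows, each an object of numbers: "dx", "dy", "dz": the shift along the tool's x, y, z normalised to -1 to 1, where 1 is 1 m; "rx", "ry", "rz": the turn, a rotation vector about the tool's x, y, z normalised to -1 to 1, where 1 is 45 degrees. In form: [{"dx": .., "dy": .., "dz": .., "rx": .., "ry": .., "rz": ..}, ...]. A call has 1 to 5 rows; each row is the pose to reach, as a shift and turn from the pose commanded when the call began, along the tool's axes at that moment; what a row does not reach only later rows make up. A row lasts 1/10 s, in which the tool goes at most 50 mm and 8.59 degrees, less where a joint would pass 70% of its speed; a pose out of reach is approached as far as the arm can. A call with a number of a shift or a turn outside -1 to 1 is refused whole. A call with a gripper value outside its range is refused whole. "grip" is the closure, from -1 (fully open) to 1 (shut), so that 0 is half open, set as the call begins (left out, the last holds). The fingers move at their own pace and stop on an object; the grip force is fixed at half the most. Time passes only in rows, so rows that repeat a pose let the fingers close. It gives the time, the measured TCP pose, the force, the opening and the grip force at its end, in the units of the state.
- manip.get_obs(): the state, without advancing time (a new reading comes with each control period).
- manip.read_camera(name): name is "scene" or "top" or "wrist"; returns a dict with "image" (480x640x3 uint8, red, green, blue), "intrinsics" (3x3 intrinsics, pixels), "dist" ([k1, k2, p1, p2, k3] as OpenCV has them; the pictures are not rectified), "xyz" and "orientation" of the camera in the world. Camera axes: x right, y up, looking along -z (the intrinsics and any distortion apply to the point x, -y, -z); pixel columns grow to the right and rows downward; lengths in mm; the calibration is good to about 2 mm. A picture is of the moment at which its call begins. There is no depth.
- manip.sign_off(): hands the job in; it is judged then, once.
The state is a dict: "t": time; "joints": joint angles; "joint_vel": joint speeds; "tau": joint torques, N m; "position": TCP position; "tcp_rot": TCP orientation; "contact_force": force on the tool from outside, world axes, zero at the start; "wrist_torque": the same for the moment, N m; "opening": finger opening in mm; "gripper_force": force on a finger pad.
Only numpy, scipy, OpenCV 4.12 (cv2) and the standard library are available. Lean on these libraries where they do the work, as an engineer would, in place of code of your own. Each camera call takes 0.05 s, during which the arm holds its last target. There are 200 camera calls.

## Working session

There is one attempt and no reset: what is moved stays moved. The work goes in short steps, Python scripts to look and compute and a tool call to move; the robot and the scene stay as the last step left them, time stands still between calls to the robot, and variables do not carry over. Pictures are saved under pics/ and viewed, at most 10 in all, crops included, and the job is handed in when it is done.

Besides the shell and the picture viewer there is one more tool, called after "Request:" as name(argument=value, ...) on one line, values as JSON. step_arm: Moves the arm, as the interface text tells. Its arguments: {"type":"object","properties":{"targets":{"type":"array"},"grip":{"type":"number"}},"required":["targets"]}

```bash
mkdir -p pics; ls
python3 - <<'E'
from bench import manip
import cv2
for n in("scene","top"):
    c=manip.read_camera(n); cv2.imwrite(f"pics/{n}0.png",c["image"][:,:,::-1]); print(n,c["intrinsics"],c["dist"],c["xyz"],c["orientation"])
print(manip.get_obs())
E
```

```text
pics
scene [[442.34741854   0.         321.15444663]
 [  0.         442.34741854 242.21594185]
 [  0.           0.           1.        ]] [-0.05580585  0.          0.          0.          0.        ] [ 910.2917958  -683.42748176  727.89811768] [0.88719206 0.00269198 0.4897344 ]
top [[465.57435922   0.         315.45240125]
 [  0.         465.57435922 241.09148726]
 [  0.           0.           1.        ]] [-0.01258861  0.          0.          0.          0.        ] [ 366.16671383   25.1400717  1131.5118404 ] [ 0.1721261   0.01422042 -1.58267541]
{'t': 0.1, 'joints': array([ 1.40818449,  0.50174406, -0.4268236 ,  1.55131413,  0.22077777,
        1.13831321, -0.2102689 ]), 'joint_vel': array([-0.00020432, -0.00407396,  0.00048671, -0.00130109,  0.00055013,
        0.00014313, -0.00051696]), 'tau': array([-1.21273479e-02, -5.70807481e+01, -5.83898887e+00, -2.81747711e+01,
        1.04302797e-02,  5.57861844e-03, -1.41614822e-05]), 'position': array([ 268.21458866, -591.40946307,  230.38381054]), 'tcp_rot': array([-3.13986489e+00, -8.66062157e-05,  4.25889747e-01]), 'contact_force': array([-0.28986319, -0.34817561,  0.25083717]), 'wrist_torque': array([ 0.00542613,  0.04137481, -0.01801714]), 'gripper_force': 0.0, 'opening': 85.46944131826123}
```

View pics/scene0.png

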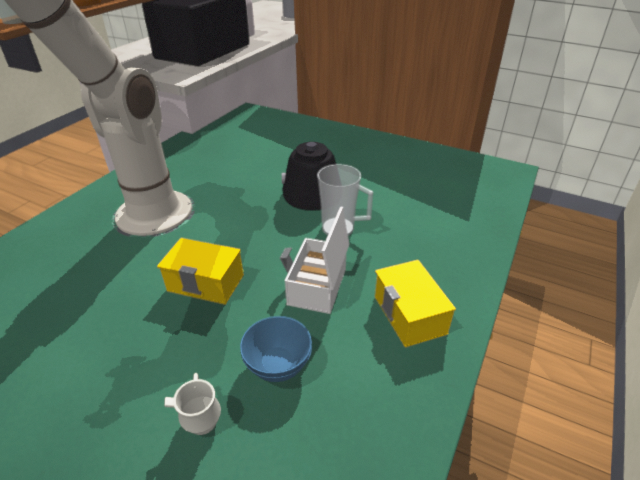

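View pics/top0.png

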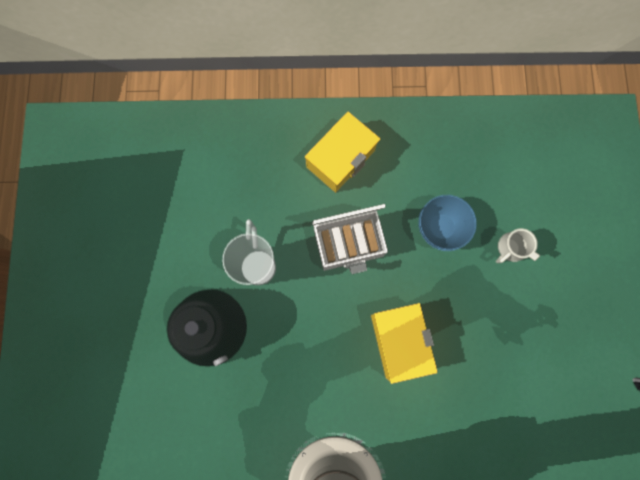

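The scene view shows the white box at about (318,275), with its flap upright at (337,240) and the clip leaning forward at (286,260). In the top view the box is at (350,238), the flap edge runs from (315,222) to (385,207), and the clip is at (358,267). I'll enlarge both views.

```bash
python3 - <<'E'
import cv2,numpy as np
a=cv2.imread("pics/scene0.png")[200:320,270:370]; b=cv2.imread("pics/top0.png")[195:285,300:400]
a=cv2.resize(a,None,fx=4,fy=4,interpolation=2);b=cv2.resize(b,None,fx=4,fy=4,interpolation=2)
o=np.zeros((480,800,3),np.uint8);o[:,:400]=a;o[:360,400:]=b
for k in range(0,800,40): cv2.line(o,(k,0),(k,6),(0,0,255),1)
cv2.imwrite("pics/crop0.png",o)
E
cat > h.py <<'E'
from bench import manip
import numpy as np,cv2
from scipy.spatial.transform import Rotation as Ro
def ray(c,px):
    p=cv2.undistortPoints(np.array([[px]],float),c["intrinsics"],np.array(c["dist"]))[0,0]
    d=Ro.from_euler("xyz",c["orientation"]).apply([p[0],-p[1],-1]); return np.array(c["xyz"]),d/np.linalg.norm(d)
def plane(c,px,z):
    o,d=ray(c,px); return o+d*(z-o[2])/d[2]
def tri(c1,p1,c2,p2):
    o1,d1=ray(c1,p1);o2,d2=ray(c2,p2)
    s=np.linalg.lstsq(np.c_[d1,-d2],o2-o1,rcond=None)[0]
    a,b=o1+s[0]*d1,o2+s[1]*d2; return (a+b)/2,np.linalg.norm(a-b)
def proj(c,X):
    p=Ro.from_euler("xyz",c["orientation"]).inv().apply(np.array(X,float)-c["xyz"]).reshape(-1,3)*[1,-1,-1]
    return cv2.projectPoints(p,np.zeros(3),np.zeros(3),c["intrinsics"],np.array(c["dist"]))[0][:,0]
E
```

```text
(no output)
```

View pics/crop0.png

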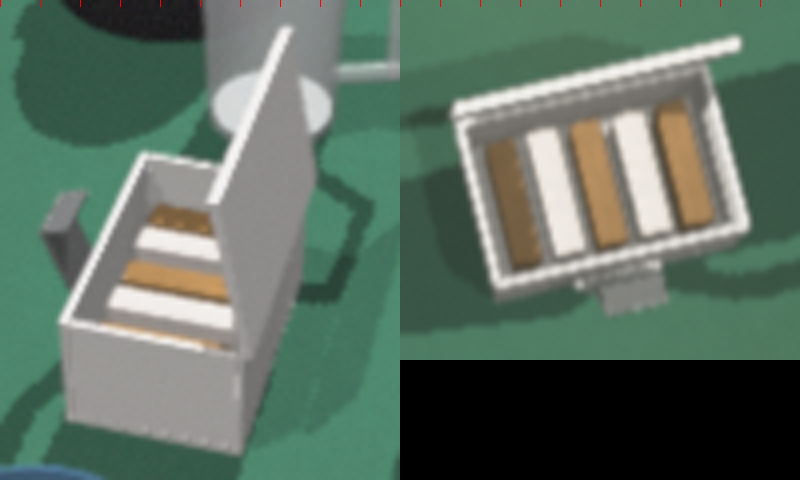

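The crop (4x) puts the scene rim corners at (306,239) and (286,280), and the flap edge ends at (342,207) and (323,251). In the top view the rim corners are (324,268) and (387,252.5), and the flap edge ends are (314.5,222) and (384.5,206). The clip tip is at scene (283,253) and top (359,272).

Run:
```python
from h import *
s=manip.read_camera("scene");t=manip.read_camera("top")
for n,a,b in [("fl rim",(306.2,238.7),(324.2,268)),("fr rim",(286,280.2),(387,252.5)),("flap l",(342.2,207),(314.5,222)),("flap r",(323.2,251.2),(384.5,205.7)),("tip",(283,253.2),(359.2,272))]:
    X,e=tri(s,a,t,b);print(n,X.round(1),e.round(1))
for p in [(324.2,268),(387,252.5)]: print(plane(t,p,75).round(1))
for n,px in (("jug",(258,268)),("bowl",(448,223))): print(n,plane(t,px,0).round())
print("jug rim",plane(t,(248,260),165).round(), "handle",plane(t,(250,224),120).round(),"bowl rim",plane(t,(448,223),69).round())
```

```text
fl rim [490.1  20.2  71.4] 5.2
fr rim [ 523.2 -124.3   73.6] 4.6
flap l [573.9  39.  178.2] 2.9
flap r [ 606.4 -109.3  176.3] 1.1
tip [477.4 -59.5  81.7] 2.2
[487.5  18.8  75. ]
[ 521.2 -125.5   75. ]
jug [498. 180.   0.]
bowl [ 604. -290.    0.]
jug rim [496. 179. 165.] handle [583. 183. 120.] bowl rim [ 589. -271.   69.]
```

Request:
step_arm(targets=[{"dx":0.03,"dy":-0.018,"dz":-0.025},{"dx":0.065,"dy":-0.04,"dz":-0.05},{"dx":0.105,"dy":-0.065,"dz":-0.07},{"dx":0.145,"dy":-0.09,"dz":-0.07},{"dx":0.185,"dy":-0.115,"dz":-0.07}], grip=1)

```text
schema error: expected keys dx, dy, dz, rx, ry, rz
```

Request:
step_arm(targets=[{"dx":0.04,"dy":-0.025},{"dx":0.08,"dy":-0.05},{"dx":0.12,"dy":-0.075},{"dx":0.16,"dy":-0.1},{"dx":0.2,"dy":-0.125}])

```text
schema error: expected keys dx, dy, dz, rx, ry, rz
```

Request:
step_arm(targets=[{"dx":0.04,"dy":-0.025,"rz":0.05},{"dx":0.08,"dy":-0.05,"rz":0.1},{"dx":0.12,"dy":-0.075,"rz":0.15},{"dx":0.16,"dy":-0.1,"rz":0.2},{"dx":0.195,"dy":-0.124,"rz":0.255}])

```text
schema error: expected keys dx, dy, dz, rx, ry, rz
```

Run:
```python
from h import *
c=manip.read_camera("wrist");cv2.imwrite("pics/w1.png",c["image"][:,:,::-1])
o=manip.get_obs()
for k in("t","position","tcp_rot","contact_force","opening"):print(k,o[k])
print(c["xyz"],c["orientation"])
```

```text
t 0.25
position [ 268.35745862 -591.67345559  230.81189091]
tcp_rot [-3.14067821e+00 -5.95493589e-05  4.25834118e-01]
contact_force [-0.41748937 -0.46445918  0.01318252]
opening 85.16732378336336
[ 335.32140415 -562.35450724  372.04734469] [-0.29024968  0.00171183 -1.1457594 ]
```

View pics/w1.png

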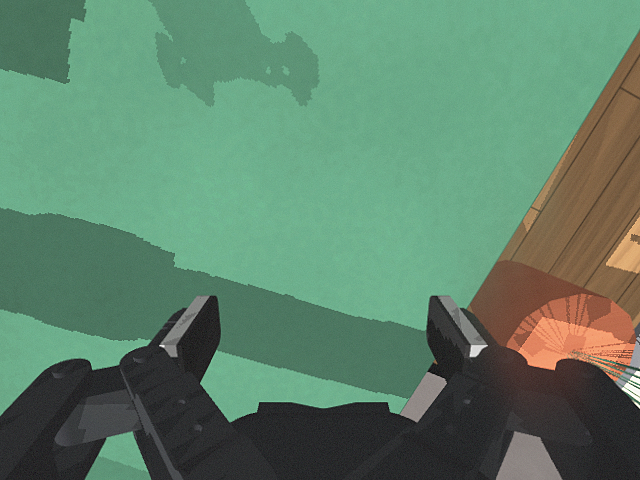

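The moves were refused because every row needs all six keys, so the arm hasn't moved. The wrist picture shows only the green surface and the open fingers at about (190,325) and (455,325). I'll resend with full rows.

Request:
step_arm(targets=[{"dx":0.03,"dy":-0.018,"dz":-0.025,"rx":0,"ry":0,"rz":0},{"dx":0.065,"dy":-0.04,"dz":-0.05,"rx":0,"ry":0,"rz":0},{"dx":0.105,"dy":-0.065,"dz":-0.07,"rx":0,"ry":0,"rz":0},{"dx":0.145,"dy":-0.09,"dz":-0.07,"rx":0,"ry":0,"rz":0},{"dx":0.185,"dy":-0.115,"dz":-0.07,"rx":0,"ry":0,"rz":0}], grip=1)

```text
t: 0.75
position: [390.7, -409.4, 302.4]
tcp_rot: [3.139, -0.0, 0.426]
contact_force: [1.5, -0.7, -1.0]
opening: 12.2
gripper_force: 0.0
```

Request:
step_arm(targets=[{"dx":0.04,"dy":-0.025,"dz":0,"rx":0,"ry":0,"rz":0},{"dx":0.08,"dy":-0.05,"dz":0,"rx":0,"ry":0,"rz":0},{"dx":0.12,"dy":-0.075,"dz":0,"rx":0,"ry":0,"rz":0},{"dx":0.16,"dy":-0.1,"dz":0,"rx":0,"ry":0,"rz":0},{"dx":0.2,"dy":-0.125,"dz":0,"rx":0,"ry":0,"rz":0}])

```text
t: 1.25
position: [520.7, -212.7, 301.5]
tcp_rot: [3.141, -0.0, 0.426]
contact_force: [-0.1, 0.2, -0.8]
opening: -0.2
gripper_force: 0.0
```

Request:
step_arm(targets=[{"dx":0.04,"dy":-0.025,"dz":0,"rx":0,"ry":0,"rz":0.05},{"dx":0.08,"dy":-0.05,"dz":0,"rx":0,"ry":0,"rz":0.1},{"dx":0.12,"dy":-0.075,"dz":0,"rx":0,"ry":0,"rz":0.15},{"dx":0.16,"dy":-0.1,"dz":0,"rx":0,"ry":0,"rz":0.2},{"dx":0.195,"dy":-0.124,"dz":0,"rx":0,"ry":0,"rz":0.255}])

```text
t: 1.75
position: [647.3, -18.8, 301.2]
tcp_rot: [-3.141, -0.0, 0.224]
contact_force: [-0.2, -0.1, 0.6]
opening: -0.1
gripper_force: 0.0
```

Run:
```python
from h import *
c=manip.read_camera("wrist");cv2.imwrite("pics/w2.png",c["image"][:,:,::-1])
o=manip.get_obs()
for k in("t","joints","position","tcp_rot","contact_force","opening"):print(k,o[k])
```

```text
t 1.8
joints [ 0.43107932  0.48524752 -0.65380105  1.46673309  0.29322654  1.28664297
 -1.58750565]
position [649.28076302  -9.1031232  301.27094778]
tcp_rot [-3.13535643 -0.00404729  0.23123197]
contact_force [1.91696218 5.86567922 0.90781787]
opening -0.24530033000661697
```

View pics/w2.png

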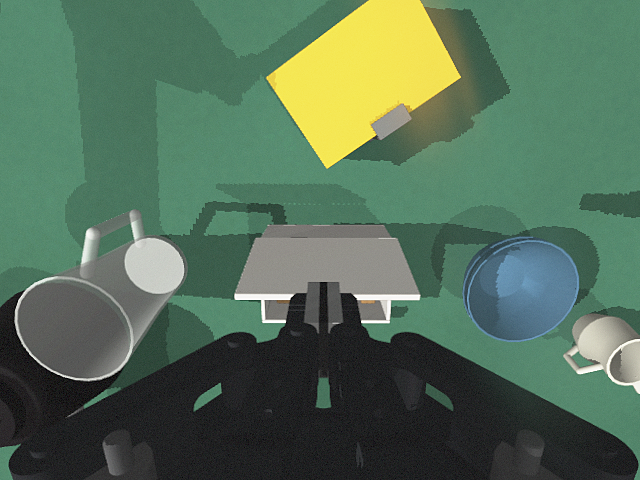

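The wrist view shows the flap edge running from (237,298) to (420,298). It is square to the tool and nearly centred on the fingers at (323,300), so I'll go down behind the flap.

Request:
step_arm(targets=[{"dx":0,"dy":0,"dz":0.035,"rx":0,"ry":0,"rz":0},{"dx":0,"dy":0,"dz":0.075,"rx":0,"ry":0,"rz":0},{"dx":0,"dy":0,"dz":0.115,"rx":0,"ry":0,"rz":0},{"dx":0,"dy":0,"dz":0.14,"rx":0,"ry":0,"rz":0},{"dx":-0.01,"dy":0,"dz":0.14,"rx":0,"ry":0,"rz":0}])

```text
t: 2.3
position: [633.7, -23.2, 156.8]
tcp_rot: [-3.139, 0.007, 0.226]
contact_force: [-0.6, -0.7, -0.5]
opening: 0.1
gripper_force: 0.0
```

Request:
step_arm(targets=[{"dx":-0.015,"dy":0,"dz":0,"rx":0,"ry":0,"rz":0},{"dx":-0.025,"dy":0,"dz":-0.001,"rx":0,"ry":0,"rz":0},{"dx":-0.033,"dy":0,"dz":-0.002,"rx":0,"ry":0,"rz":0},{"dx":-0.042,"dy":0,"dz":0,"rx":0,"ry":0,"rz":0},{"dx":-0.05,"dy":0,"dz":0.002,"rx":0,"ry":0,"rz":0}])

```text
t: 2.8
position: [588.0, -34.6, 160.3]
tcp_rot: [3.141, -0.002, 0.225]
contact_force: [0.3, -0.2, 1.2]
opening: -0.1
gripper_force: 0.4
```

Run:
```python
from h import *
c=manip.read_camera("scene");cv2.imwrite("pics/s3.png",cv2.resize(c["image"][160:340,220:420,::-1],None,fx=3,fy=3,interpolation=2))
o=manip.get_obs()
for k in("t","position","tcp_rot","contact_force","opening"):print(k,o[k])
```

```text
t 2.85
position [586.23908576 -35.04338555 159.40940629]
tcp_rot [3.14081947e+00 7.85978152e-04 2.25122007e-01]
contact_force [-0.51210972 -0.43269746 -0.77486784]
opening 0.19772587577101694
```

View pics/s3.png

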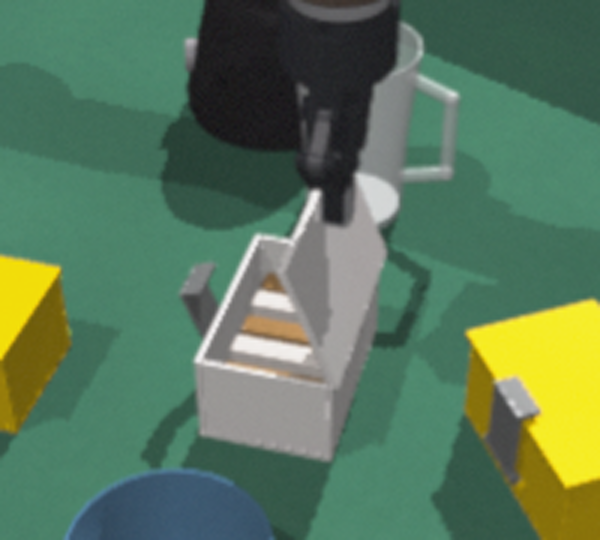

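The fingertips are at (337,215) in the crop and are pushing the flap's outer face near its edge. The flap has moved and the box stands still, so I'll follow the arc.

Request:
step_arm(targets=[{"dx":-0.008,"dy":0,"dz":0.003,"rx":0,"ry":0,"rz":0},{"dx":-0.016,"dy":0,"dz":0.007,"rx":0,"ry":0,"rz":0},{"dx":-0.024,"dy":0,"dz":0.012,"rx":0,"ry":0,"rz":0},{"dx":-0.031,"dy":0,"dz":0.017,"rx":0,"ry":0,"rz":0},{"dx":-0.037,"dy":0,"dz":0.023,"rx":0,"ry":0,"rz":0}])

```text
t: 3.35
position: [551.0, -42.7, 135.7]
tcp_rot: [-3.141, 0.001, 0.225]
contact_force: [-0.7, 0.2, 0.4]
opening: -0.1
gripper_force: 0.3
```

Request:
step_arm(targets=[{"dx":-0.006,"dy":0,"dz":0.006,"rx":0,"ry":0,"rz":0},{"dx":-0.011,"dy":0,"dz":0.013,"rx":0,"ry":0,"rz":0},{"dx":-0.016,"dy":0,"dz":0.021,"rx":0,"ry":0,"rz":0},{"dx":-0.02,"dy":0,"dz":0.03,"rx":0,"ry":0,"rz":0},{"dx":-0.022,"dy":0,"dz":0.038,"rx":0,"ry":0,"rz":0}])

```text
t: 3.85
position: [529.6, -47.6, 97.3]
tcp_rot: [-3.141, 0.001, 0.225]
contact_force: [-0.8, 0.2, 0.2]
opening: -0.4
gripper_force: 0.3
```

Request:
step_arm(targets=[{"dx":-0.002,"dy":0,"dz":0.006,"rx":0,"ry":0,"rz":0},{"dx":-0.003,"dy":0,"dz":0.011,"rx":0,"ry":0,"rz":0},{"dx":-0.003,"dy":0,"dz":0.015,"rx":0,"ry":0,"rz":0},{"dx":-0.003,"dy":0,"dz":0.017,"rx":0,"ry":0,"rz":0},{"dx":-0.003,"dy":0,"dz":0.018,"rx":0,"ry":0,"rz":0}])

```text
t: 4.35
position: [527.4, -48.2, 80.9]
tcp_rot: [3.141, 0.001, 0.226]
contact_force: [-5.7, -1.3, 14.7]
opening: 0.1
gripper_force: 7.3
```

The 14.7 N reaction at z = 81 means the flap is down on the rim. I'll lift off, move to the front and look.

Request:
step_arm(targets=[{"dx":0.002,"dy":0,"dz":-0.01,"rx":0,"ry":0,"rz":0},{"dx":0.002,"dy":0,"dz":-0.04,"rx":0,"ry":0,"rz":0},{"dx":-0.02,"dy":0,"dz":-0.08,"rx":0,"ry":0,"rz":0},{"dx":-0.06,"dy":0,"dz":-0.1,"rx":0,"ry":0,"rz":0},{"dx":-0.1,"dy":0,"dz":-0.1,"rx":0,"ry":0,"rz":0}])

```text
t: 4.85
position: [432.1, -70.4, 183.5]
tcp_rot: [3.139, -0.006, 0.227]
contact_force: [-0.6, -0.9, 0.7]
opening: 0.4
gripper_force: 0.0
```

Request:
step_arm(targets=[{"dx":-0.01,"dy":0,"dz":0,"rx":0,"ry":0,"rz":0},{"dx":-0.01,"dy":0,"dz":0,"rx":0,"ry":0,"rz":0},{"dx":-0.01,"dy":0,"dz":0,"rx":0,"ry":0,"rz":0}])

```text
t: 5.15
position: [421.8, -72.7, 181.0]
tcp_rot: [3.141, -0.002, 0.225]
contact_force: [0.4, -0.6, 0.2]
opening: -0.0
gripper_force: 0.0
```

Run:
```python
from h import *
o=np.zeros((480,800,3),np.uint8)
c=manip.read_camera("scene")["image"][200:320,270:370,::-1]; w=manip.read_camera("wrist"); t=manip.read_camera("top")["image"][195:285,300:400,::-1]
o[:,:400]=cv2.resize(c,(400,480),interpolation=2)
o[:300,400:]=cv2.resize(w["image"][:,:,::-1],(400,300),interpolation=cv2.INTER_AREA)
o[300:,400:600]=cv2.resize(t,(200,180),interpolation=2)
cv2.imwrite("pics/c4.png",o);cv2.imwrite("pics/w4.png",w["image"][:,:,::-1])
q=manip.get_obs()
for k in("t","position","tcp_rot","contact_force"):print(k,q[k])
```

```text
t 5.3
position [421.71118719 -72.11991449 180.40199723]
tcp_rot [-3.14072045e+00 -1.24645243e-03  2.26595153e-01]
contact_force [ 0.02033154  0.25171028 -0.38592043]
```

View pics/c4.png

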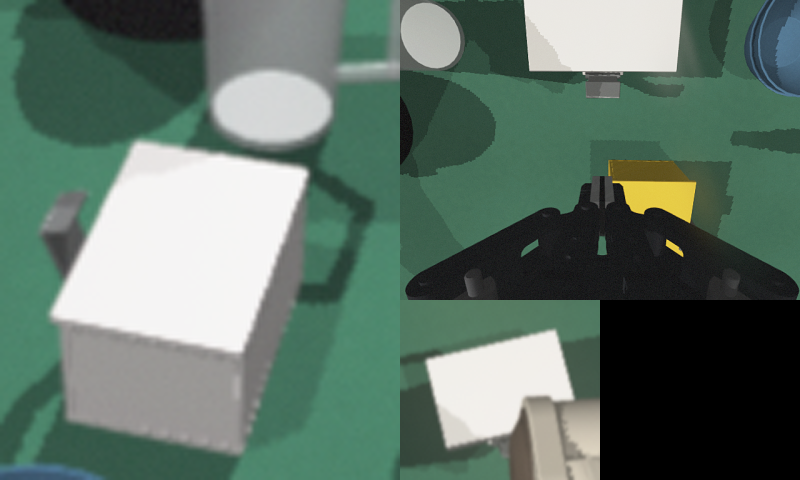

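The flap is flat and the box has not moved. The clip still leans forward: tip at wrist pixel about (325,155) and scene about (283,253). The yellow box's near top edge runs from wrist (339,290) to (472,290), so I'll check its clearance.

Run:
```python
from h import *
s=manip.read_camera("scene");w=manip.read_camera("wrist")
X,e=tri(s,(283,253.2),w,(325,155));
C=np.array([554,-41.6]);R=np.array([[.975,.223],[-.223,.975]])
print("tip",X.round(1),e.round(1),(R@(X[:2]-C)).round(1))
for n,p,z in(("front edge l",(205,114),81),("front edge r",(452,114),81),("tip l",(298,155),82),("tip r",(352,155),82),("yel l",(339,290),75),("yel r",(472,290),75),("yel bl",(339,256),0)):
    P=plane(w,p,z);print(n,P.round(1),(R@(P[:2]-C)).round(1))
print((R@(manip.get_obs()["position"][:2]-C)).round(1))
```

```text
tip [478.5 -60.6  83.2] 1.7 [-77.9  -1.7]
front edge l [485.6  20.4  81. ] [-52.8  75.7]
front edge r [ 521.4 -135.2   81. ] [-52.7 -83.9]
tip l [473.7 -43.6  82. ] [-78.8  16. ]
tip r [481.7 -78.5  82. ] [-78.7 -19.8]
yel l [381.6 -94.3  75. ] [-179.9  -12.9]
yel r [ 404.3 -193.4   75. ] [-179.9 -114.7]
yel bl [382.6 -97.2   0. ] [-179.5  -16. ]
[-1.363e+02 -1.000e-01]
```

Request:
step_arm(targets=[{"dx":0.02,"dy":0.001,"dz":0.03,"rx":0,"ry":0,"rz":0},{"dx":0.029,"dy":0.001,"dz":0.065,"rx":0,"ry":0,"rz":0},{"dx":0.029,"dy":0.001,"dz":0.095,"rx":0,"ry":0,"rz":0},{"dx":0.03,"dy":0.001,"dz":0.11,"rx":0,"ry":0,"rz":0},{"dx":0.031,"dy":0.001,"dz":0.11,"rx":0,"ry":0,"rz":0}])

```text
t: 5.9
position: [449.1, -66.0, 68.4]
tcp_rot: [-3.139, 0.004, 0.226]
contact_force: [-1.0, 0.4, 1.0]
opening: -0.0
gripper_force: 0.0
```

Request:
step_arm(targets=[{"dx":0.005,"dy":0,"dz":0,"rx":0,"ry":0,"rz":0},{"dx":0.01,"dy":0,"dz":0,"rx":0,"ry":0,"rz":0},{"dx":0.014,"dy":0,"dz":0,"rx":0,"ry":0,"rz":0},{"dx":0.017,"dy":0,"dz":-0.001,"rx":0,"ry":0,"rz":0},{"dx":0.02,"dy":0,"dz":-0.003,"rx":0,"ry":0,"rz":0}])

```text
t: 6.4
position: [470.6, -62.5, 73.9]
tcp_rot: [3.141, -0.0, 0.225]
contact_force: [-0.1, 0.9, -0.5]
opening: -0.1
gripper_force: 0.2
```

Request:
step_arm(targets=[{"dx":0.003,"dy":0,"dz":-0.001,"rx":0,"ry":0,"rz":0},{"dx":0.006,"dy":0,"dz":-0.002,"rx":0,"ry":0,"rz":0},{"dx":0.008,"dy":0,"dz":-0.003,"rx":0,"ry":0,"rz":0},{"dx":0.01,"dy":0,"dz":-0.003,"rx":0,"ry":0,"rz":0},{"dx":0.011,"dy":0,"dz":-0.003,"rx":0,"ry":0,"rz":0}])

```text
t: 6.9
position: [481.1, -59.8, 76.3]
tcp_rot: [-3.142, -0.0, 0.226]
contact_force: [-0.4, 0.4, -0.1]
opening: 0.1
gripper_force: 0.2
```

Request:
step_arm(targets=[{"dx":0.001,"dy":0,"dz":0,"rx":0,"ry":0,"rz":0},{"dx":0.002,"dy":0,"dz":0,"rx":0,"ry":0,"rz":0},{"dx":0.003,"dy":0,"dz":-0.001,"rx":0,"ry":0,"rz":0},{"dx":0.003,"dy":0,"dz":-0.001,"rx":0,"ry":0,"rz":0}])

```text
t: 7.3
position: [484.0, -59.1, 77.4]
tcp_rot: [-3.142, -0.0, 0.226]
contact_force: [-0.3, 0.5, -0.1]
opening: -0.1
gripper_force: 0.1
```

Request:
step_arm(targets=[{"dx":0.0005,"dy":0,"dz":0,"rx":0,"ry":0,"rz":0},{"dx":0.001,"dy":0,"dz":0,"rx":0,"ry":0,"rz":0},{"dx":0.001,"dy":0,"dz":0,"rx":0,"ry":0,"rz":0}])

```text
t: 7.6
position: [484.9, -59.0, 77.4]
tcp_rot: [3.142, -0.0, 0.226]
contact_force: [-0.5, 0.2, 0.1]
opening: -0.4
gripper_force: 0.1
```

Request:
step_arm(targets=[{"dx":0.0005,"dy":0,"dz":0,"rx":0,"ry":0,"rz":0},{"dx":0.001,"dy":0,"dz":0,"rx":0,"ry":0,"rz":0},{"dx":0.001,"dy":0,"dz":0,"rx":0,"ry":0,"rz":0}])

```text
t: 7.9
position: [485.9, -58.7, 77.3]
tcp_rot: [3.142, -0.0, 0.226]
contact_force: [-0.8, -0.1, -0.7]
opening: -0.1
gripper_force: 0.1
```

Run:
```python
from h import *
o=np.zeros((480,800,3),np.uint8)
c=manip.read_camera("scene")["image"][200:320,270:370,::-1]; w=manip.read_camera("wrist")["image"][:,:,::-1]
o[:,:400]=cv2.resize(c,(400,480),interpolation=2)
o[:400,400:]=cv2.resize(w[120:320,220:420],(400,400),interpolation=2)
cv2.imwrite("pics/c5.png",o)
print([manip.get_obs()["contact_force"].round(1) for _ in range(3)])
```

```text
[array([ 0.3,  0.1, -0.6]), array([ 0.3,  0.1, -0.6]), array([ 0.3,  0.1, -0.6])]
```

View pics/c5.png

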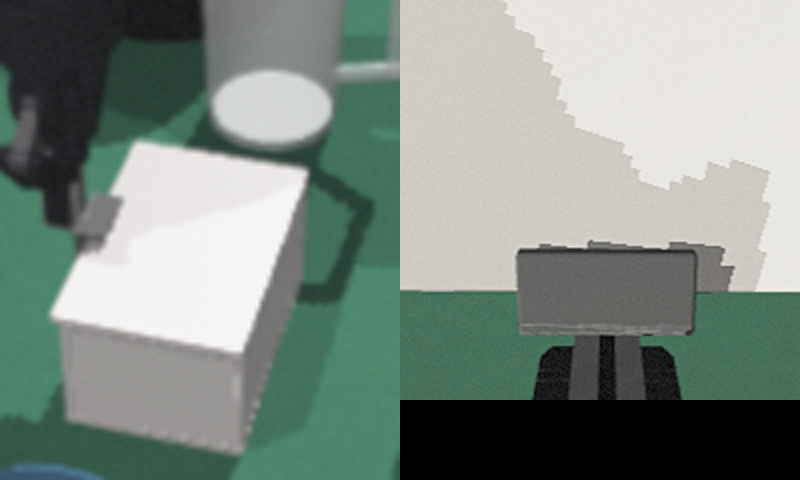

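The lip now overlaps the flap by about 8 mm (crop rows 250 to 291) and 12 mm is needed. The box has not moved, so a few more mm remain.

Request:
step_arm(targets=[{"dx":0.0005,"dy":0,"dz":0,"rx":0,"ry":0,"rz":0},{"dx":0.001,"dy":0,"dz":0,"rx":0,"ry":0,"rz":0},{"dx":0.0015,"dy":0,"dz":0,"rx":0,"ry":0,"rz":0},{"dx":0.002,"dy":0,"dz":0,"rx":0,"ry":0,"rz":0},{"dx":0.002,"dy":0,"dz":0,"rx":0,"ry":0,"rz":0}])

```text
t: 8.5
position: [486.9, -58.5, 77.1]
tcp_rot: [3.142, 0.002, 0.225]
contact_force: [-2.9, -0.1, 3.2]
opening: -0.1
gripper_force: 1.8
```

Request:
step_arm(targets=[{"dx":0.0005,"dy":0,"dz":0,"rx":0,"ry":0,"rz":0},{"dx":0.001,"dy":0,"dz":0,"rx":0,"ry":0,"rz":0},{"dx":0.001,"dy":0,"dz":0,"rx":0,"ry":0,"rz":0}])

```text
t: 8.8
position: [487.1, -58.5, 77.0]
tcp_rot: [3.142, 0.003, 0.225]
contact_force: [-6.0, -0.8, 3.9]
opening: -0.3
gripper_force: 3.1
```

Request:
step_arm(targets=[{"dx":0.0005,"dy":0,"dz":0,"rx":0,"ry":0,"rz":0},{"dx":0.001,"dy":0,"dz":0,"rx":0,"ry":0,"rz":0},{"dx":0.001,"dy":0,"dz":0,"rx":0,"ry":0,"rz":0}])

```text
t: 9.1
position: [487.5, -58.4, 76.9]
tcp_rot: [3.142, 0.004, 0.225]
contact_force: [-7.8, -1.3, 4.4]
opening: -0.1
gripper_force: 3.7
```

Contact has firmed up. I'll check whether the clip is home or binding.

Run:
```python
from h import *
o=np.zeros((480,800,3),np.uint8)
c=manip.read_camera("scene")["image"][200:320,270:370,::-1]; w=manip.read_camera("wrist")["image"][:,:,::-1]
o[:,:400]=cv2.resize(c,(400,480),interpolation=2)
o[:400,400:]=cv2.resize(w[120:320,220:420],(400,400),interpolation=2)
cv2.imwrite("pics/c6.png",o)
q=manip.get_obs();print(q["position"],q["contact_force"])
```

```text
[487.48477759 -58.48420373  76.85764222] [-6.961062   -1.18701771  4.62934333]
```

View pics/c6.png

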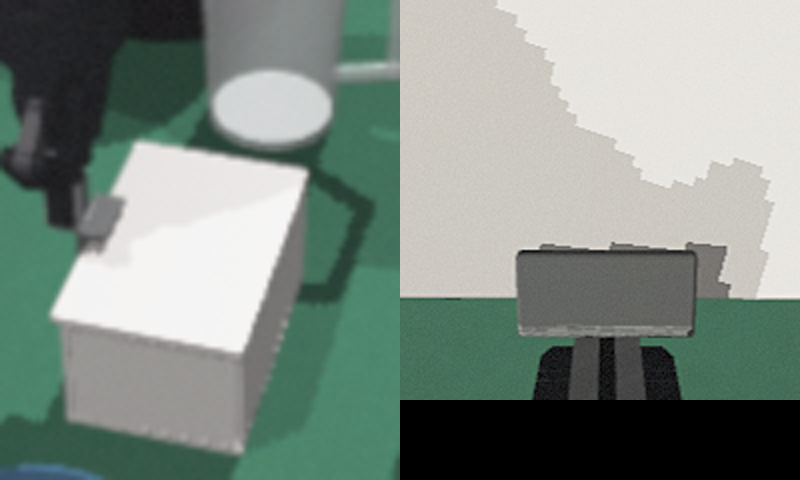

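The lip overlap is now about 47 crop px. I'll compare that with what the calibration predicts for a clip that is home.

Run:
```python
from h import *
w=manip.read_camera("wrist")
g=cv2.cvtColor(w["image"],cv2.COLOR_RGB2GRAY).astype(int)
C=np.array([554,-41.6]);R=np.array([[.975,.223],[-.223,.975]])
b=lambda x,y,z:np.r_[C+R.T@[x,y],z]
from math import sin,cos
h=np.array([-56,28])
for a in(0,.03,.06,.1,.15):
    n=np.array([-cos(a),-sin(a)]);u=np.array([-sin(a),cos(a)])
    tip=h+60*u+4*n; tipin=tip-18*n
    P=[b(tip[0],-2,tip[1]),b(tipin[0],-2,tipin[1]),b(-54,-60,81)]
    P[0]; print(a,tip.round(1),(proj(w,P)[:,1]).round(1))
col=g[:,315];print([(r,col[r]) for r in range(236,294,1)])
print(g[258:280,230])
```

```text
0 [-60.  88.] [296.5 254.7 275.7]
0.03 [-61.8  87.9] [300.3 259.4 275.7]
0.06 [-63.6  87.7] [304.1 264.  275.7]
0.1 [-66.   87.3] [308.8 270.2 275.7]
0.15 [-68.9  86.7] [314.5 277.7 275.7]
[(236, np.int64(201)), (237, np.int64(199)), (238, np.int64(200)), (239, np.int64(201)), (240, np.int64(199)), (241, np.int64(199)), (242, np.int64(203)), (243, np.int64(210)), (244, np.int64(211)), (245, np.int64(45)), (246, np.int64(49)), (247, np.int64(76)), (248, np.int64(92)), (249, np.int64(97)), (250, np.int64(103)), (251, np.int64(98)), (252, np.int64(98)), (253, np.int64(100)), (254, np.int64(99)), (255, np.int64(101)), (256, np.int64(100)), (257, np.int64(101)), (258, np.int64(104)), (259, np.int64(98)), (260, np.int64(105)), (261, np.int64(97)), (262, np.int64(103)), (263, np.int64(98)), (264, np.int64(98)), (265, np.int64(96)), (266, np.int64(99)), (267, np.int64(100)), (268, np.int64(98)), (269, np.int64(98)), (270, np.int64(99)), (271, np.int64(101)), (272, np.int64(99)), (273, np.int64(102)), (274, np.int64(101)), (275, np.int64(98)), (276, np.int64(100)), (277, np.int64(101)), (278, np.int64(102)), (279, np.int64(97)), (280, np.int64(103)), (281, np.int64(102)), (282, np.int64(101)), (283, np.int64(99)), (284, np.int64(96)), (285, np.int64(104)), (286, np.int64(101)), (287, np.int64(106)), (288, np.int64(53)), (289, np.int64(68)), (290, np.int64(66)), (291, np.int64(71)), (292, np.int64(75)), (293, np.int64(69))]
[202 196 199 200 199 205 200 200 205 208 171  79  93 100  98  98 100  93
  96  97 100 100]
```

The measured lip-to-flap-edge gap is 23.5 px against 21 px predicted at angle 0 and 16 px at 0.03 rad. The clip is home and the box has not slid. I'll retreat and verify.

Request:
step_arm(targets=[{"dx":-0.004,"dy":0,"dz":0,"rx":0,"ry":0,"rz":0},{"dx":-0.015,"dy":0,"dz":0,"rx":0,"ry":0,"rz":0},{"dx":-0.04,"dy":0,"dz":-0.02,"rx":0,"ry":0,"rz":0},{"dx":-0.055,"dy":0,"dz":-0.06,"rx":0,"ry":0,"rz":0},{"dx":-0.06,"dy":0,"dz":-0.1,"rx":0,"ry":0,"rz":0}])

```text
t: 9.75
position: [428.5, -71.3, 177.3]
tcp_rot: [-3.14, 0.003, 0.226]
contact_force: [1.6, -0.2, 0.5]
opening: 0.1
gripper_force: 0.0
```

Request:
step_arm(targets=[{"dx":0,"dy":0,"dz":0,"rx":0,"ry":0,"rz":0},{"dx":0,"dy":0,"dz":0,"rx":0,"ry":0,"rz":0},{"dx":0,"dy":0,"dz":0,"rx":0,"ry":0,"rz":0}])

```text
t: 10.05
position: [430.6, -71.4, 176.7]
tcp_rot: [-3.141, 0.0, 0.225]
contact_force: [-0.3, 0.3, 0.6]
opening: 0.1
gripper_force: 0.0
```

Run:
```python
from h import *
o=np.zeros((480,800,3),np.uint8)
c=manip.read_camera("scene")["image"][200:320,270:370,::-1]; W=manip.read_camera("wrist");w=W["image"][:,:,::-1]
o[:,:400]=cv2.resize(c,(400,480),interpolation=2)
o[:400,400:]=cv2.resize(w[60:260,220:420],(400,400),interpolation=2)
cv2.imwrite("pics/c7.png",o)
C=np.array([554,-41.6]);R=np.array([[.975,.223],[-.223,.975]])
b=lambda x,y,z:np.r_[C+R.T@[x,y],z]
print(proj(W,[b(-60,-2,88),b(-42,-2,88),b(-54,-60,81)]).round(1)-[220,60])
```

```text
[[103.3  79.9]
 [103.3  49.6]
 [193.6  70.1]]
```

View pics/c7.png

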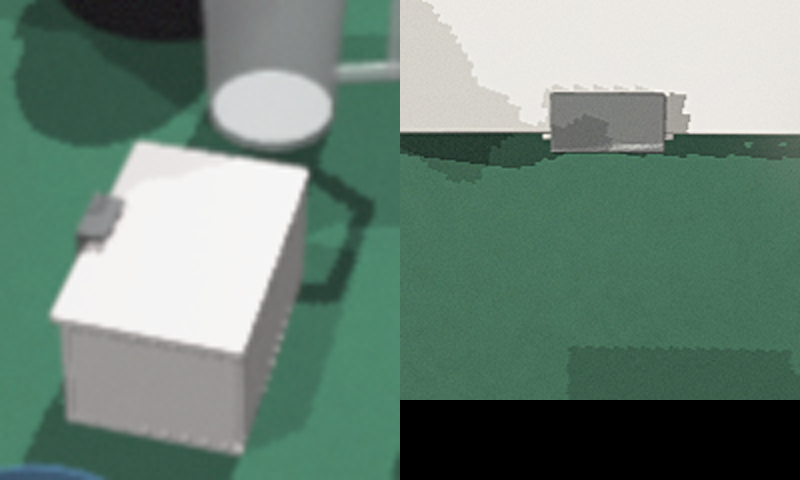

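The flap is flat and the clip is home: crop rows for lip, flap edge and tip are 46, 66.5 and 75.5, matching the spacing predicted at angle 0. The box has not moved and the robot is clear.

```bash
python3 -c "
from bench import manip
print(manip.sign_off())"
```

```text
the job is handed in; nothing more can be done
None
```

The box is shut and clipped, flap pressed down first and then the clip pushed home; the camera check showed both in place and the box where it stood, and the job is handed in (about 10 s of the 58 s).

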